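# Brake the turntable and seal the tea caddies

## Robot

A 6-joint arm with a two-finger parallel gripper is mounted at the origin on the work surface. World frame = base frame: x ahead of the robot, y to its left, z up, the work surface at z = 0. Lengths are in m, angles in degrees, forces in N, time in s.
With the tool pointing down it reaches from about 0.35 to 0.875 m from the base axis. Payload 4.2 kg.
Tool frame: the origin (TCP) lies on the centre line of the jaws, within the pads' length; the fingertips stand 8 mm ahead of it and the grasp point (between the pads) lies 11 mm behind it (bot.tip_extent is the distance from the TCP to the fingertips, in m); z points along the fingers, x is the direction in which the jaws open and shut, and the axes are right-handed (so a half turn about z gives the same grasp; the last joint's range is limited). The gripper opens to 87 mm and grips with 3 to 60 N. Pads are 19 mm wide; open, the fingers measure 117 mm over their backs; the gripper's body (75 mm by 190 mm) begins 51 mm behind the grasp point.
Start: joints at [-54.167, 22.042, 0.453, 0, -68.411, -14.817], TCP at [0.224, -0.583, 0.231] pointing down, gripper open.
Joint ranges: [-179.83, 179.83], [-69.29, 118.12], [-61.27, 80.66], [-181.25, 117.63], [-171.15, -9.14], [-177.46, 177.46]. Speed limits (degrees/s): [159.86, 159.86, 180, 180, 180, 180].

## Interface

Orientations are given as a 3x3 rotation matrix whose columns are the frame's x, y, z axes.
In Python, from station import bot gives the robot as it stands. Calls block until the motion is done:
- bot.move_ptp(position, orientation): joint-space move of the TCP to a pose.
- bot.move_l(position, ori=None, v=0.15): straight line of the TCP; ori=None keeps the orientation; v is the mean speed in m/s.
- bot.movej(angles): joint-space move.
- bot.set_gripper(opening): opening from 0.0 (shut) to 1.0 (fully open); the grip force is fixed at half the most; returns when the fingers have stopped.
- bot.wait(seconds).
- bot.ik(position, orientation): joint angles nearest the present ones, or None.
- bot.sense(): the state.
- bot.read_camera(name): name is "side" or "top" or "wrist"; returns a dict with "img" (420x560x3 uint8, blue, green, red), "intrinsics" (3x3 intrinsics, pixels), "extrinsics" (4x4, takes a point from world to camera coordinates). Camera axes: x right, y down, z forward; pixel columns grow to the right and rows downward; lengths in m; the calibration is good to about 2 mm. The wrist camera is an equidistant fisheye: a pixel r from the principal point sees the ray r / f radians off the axis. A picture is of the moment at which its call begins. There is no depth.
A pose or a line that the arm cannot do raises bot.Unreachable and nothing moves.
- bot.job_done(): hands the job in, once; it reports no verdict.
The state is a dict: "clock": time; "joint_pos": joint angles; "joint_velocities": joint speeds; "joint_torque": joint torques, N m; "ee_pos": TCP position; "tcp_rot": TCP orientation; "contact_force": force on the tool from outside, world axes, zero at the start; "moment": the same for the moment, N m; "grip_width": opening from 0.0 (shut) to 1.0 (fully open).
Only numpy, scipy, OpenCV 4.12 (cv2) and the standard library are available. Lean on these libraries where they do the work, as an engineer would, in place of code of your own. Each camera call takes 0.05 s, during which the arm holds its last target. There are 200 camera calls.

## Task

Using just the fingertips, first push down the brake button on the post in the middle of the turntable so that it cannot spin, then seal the tea caddies by pressing down the knobs on their lids, the tallest caddy first, then the middle one, then the shortest. Press each one until it is fully home. Nothing is to be picked up: do not lift, tip or shift the caddies, do not turn the turntable, leave the honey pot, strainer and coaster where they are, and finish clear of everything.

Things in the scene. Friction and masses are not known exactly. Their poses are not given: they have to be found in the camera images.
- brake_top (a point): Centre of the top face of the brake button: a round steel cap, 34 mm across and 10 mm thick, on a fixed upright steel post (26 mm across) in the middle of the turntable. The point stands 135 mm above the shelf when up, 125 mm when pressed home (cap then flush on the post).
- brake (a joint): Downward travel of the brake button in m: 0 = up, 0.010 = fully home. Moves straight down against about 3 N of drag, has a solid stop at 10 mm, does not spring back.
- knob_tall_top (a point): Centre of the top face of the push knob on the tallest caddy: a round steel cap, 32 mm across and 10 mm thick, centred on the caddy's lid; 173 mm above the shelf when up, 163 mm when home (cap then flush on the lid).
- knob_tall (a joint): Downward travel of that knob in m: 0 = up, 0.010 = fully home. Same 3 N drag and solid stop as the brake; stays where it is left. It may start up to 0.002 down.
- caddy_tall: The tallest caddy: round loose ceramic jar 84 mm across standing on the turntable platter (top of the platter 30 mm above the shelf), 123 mm high to the top of its wooden lid (knob not counted), about 0.6 kg. Origin at the centre of its underside, z up. The three caddies stand about 85 mm from the turntable's centre, roughly 120 degrees apart, in any order.
- knob_middle_top (a point): Centre of the top face of the push knob on the middle-height caddy: a round steel cap, 32 mm across and 10 mm thick, centred on the caddy's lid; 148 mm above the shelf when up, 138 mm when home (cap then flush on the lid).
- knob_middle (a joint): Downward travel of that knob in m: 0 = up, 0.010 = fully home. Same 3 N drag and solid stop as the brake; stays where it is left. It may start up to 0.002 down.
- caddy_middle: The middle-height caddy: round loose ceramic jar 84 mm across standing on the turntable platter (top of the platter 30 mm above the shelf), 98 mm high to the top of its wooden lid (knob not counted), about 0.6 kg. Origin at the centre of its underside, z up. The three caddies stand about 85 mm from the turntable's centre, roughly 120 degrees apart, in any order.
- knob_short_top (a point): Centre of the top face of the push knob on the shortest caddy: a round steel cap, 32 mm across and 10 mm thick, centred on the caddy's lid; 123 mm above the shelf when up, 113 mm when home (cap then flush on the lid).
- knob_short (a joint): Downward travel of that knob in m: 0 = up, 0.010 = fully home. Same 3 N drag and solid stop as the brake; stays where it is left. It may start up to 0.002 down.
- caddy_short: The shortest caddy: round loose ceramic jar 84 mm across standing on the turntable platter (top of the platter 30 mm above the shelf), 73 mm high to the top of its wooden lid (knob not counted), about 0.5 kg. Origin at the centre of its underside, z up. The three caddies stand about 85 mm from the turntable's centre, roughly 120 degrees apart, in any order.
- platter (a joint): Angle of the turntable's round wooden platter (280 mm across) in rad, 0 at the start; it turns stiffly about the vertical post if pushed sideways.
- honey_pot: Bystander: loose amber glass honey pot with wooden lid, 68 mm across, 96 mm high, on the shelf. Origin at the centre of its underside.
- strainer: Bystander: loose stainless tea strainer, bowl 72 mm across and 28 mm high with a straight handle reaching 110 mm along its own +x. Origin under the centre of the bowl.
- coaster: Bystander: loose round bamboo coaster, 92 mm across, 8 mm thick, flat on the shelf. Origin at the centre of its underside.

How it is judged (in metres and radians):
On the way, in this order (a step that is already met when the one before it is completed fails the run):
1. brake button pressed home (value of joint brake above 0.008 m), for 0.2 s.
2. tallest caddy's knob pressed home (value of joint knob_tall above 0.008 m), for 0.2 s.
3. middle caddy's knob pressed home (value of joint knob_middle above 0.008 m), for 0.2 s.
4. shortest caddy's knob pressed home (value of joint knob_short above 0.008 m), for 0.2 s.
At the end, for the whole second after the job is handed in: The brake button and all three knobs are down by more than 8 of their 10 mm, each caddy stands upright (within 0.1 rad), at rest, within 25 mm of where it started, the platter has turned less than 0.15 rad, and honey pot, strainer and coaster are within 30 mm of where they started (value of joint each of brake, knob_tall, knob_middle, knob_short above 0.008 m and distance of each of caddy_tall, caddy_middle, caddy_short from where it was at the start of the episode below 0.025 m and angle between each of caddy_tall, caddy_middle, caddy_short's own z axis and vertical below 0.1 rad and linear speed of each of caddy_tall, caddy_middle, caddy_short below 0.02 m/s and distance of each of honey_pot, strainer, coaster from where it was at the start of the episode below 0.03 m and value of joint platter between -0.15 and 0.15 rad); the robot touches nothing.
It fails at once if a caddy is lifted more than 12 mm off the turntable (height (world z) of any of caddy_tall, caddy_middle, caddy_short above 0.042 m).
It fails at once if a caddy is tipped by more than 0.3 rad or shifted more than 40 mm (angle between any of caddy_tall, caddy_middle, caddy_short's own z axis and vertical above 0.3 rad or distance of any of caddy_tall, caddy_middle, caddy_short from where it was at the start of the episode above 0.04 m).
It fails at once if the turntable is turned by more than 0.25 rad (value of joint platter above 0.25 rad or value of joint platter below -0.25 rad).
It fails at once if a bystander is moved more than 40 mm or lifted more than 15 mm (distance of any of honey_pot, strainer, coaster from where it was at the start of the episode above 0.04 m or height (world z) of any of honey_pot, strainer, coaster above 0.015 m).
It also fails if it takes over 51 s, if anything falls off the work surface, if the arm or the gripper's body presses on something with over 40 N, if the wrist force passes 120 N, or if a joint passes its speed limit or range.

## Working session

There is one attempt and no reset: what is moved stays moved. The work goes in short steps, each a Python script; the robot and the scene stay as the last script left them, time stands still between calls to the robot, and variables do not carry over. Pictures are saved under pics/ and viewed, about 8 in all and at most 12, crops included, and the job is handed in when it is done.

```bash
mkdir -p pics; ls; python3 - <<'E'
from station import bot
import cv2,numpy as np
for n in ("top","side"):
    c=bot.read_camera(n); cv2.imwrite(f"pics/{n}0.png",c["img"]); np.savez(f"{n}0.npz",**c)
    print(n,c["intrinsics"].tolist(),np.round(c["extrinsics"],3).tolist())
s=bot.sense();print(s["clock"],s["ee_pos"],s["tcp_rot"],s["grip_width"])
E
```

```text
pics
top [[417.4019358157345, 0.0, 285.8014569551465], [0.0, 417.4019358157345, 207.2446271796702], [0.0, 0.0, 1.0]] [[0.023, -1.0, -0.021, 0.009], [-0.996, -0.021, -0.092, 0.595], [0.092, 0.023, -0.996, 1.253], [0.0, 0.0, 0.0, 1.0]]
side [[430.62604391274004, 0.0, 275.59654057448483], [0.0, 430.62604391274004, 205.7678607558852], [0.0, 0.0, 1.0]] [[-0.992, -0.121, 0.021, 0.557], [-0.078, 0.491, -0.868, 0.146], [0.095, -0.863, -0.496, 0.958], [0.0, 0.0, 0.0, 1.0]]
0.1 [ 0.22396422 -0.58294035  0.22959492] [[-3.58462455e-01  9.33543830e-01 -7.65435337e-04]
 [ 9.33542183e-01  3.58463262e-01  1.75594445e-03]
 [ 1.91363156e-03 -8.51260164e-05 -9.99998165e-01]] 0.998899047035373
```

View pics/top0.png

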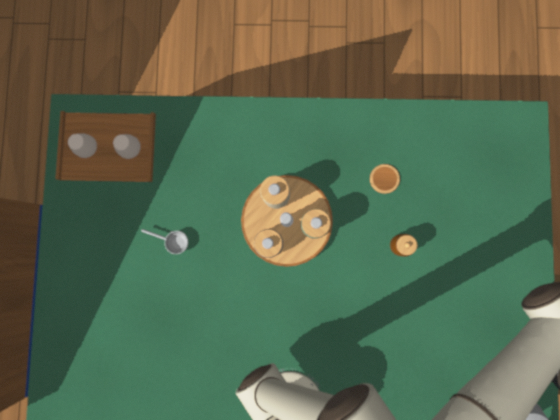

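View pics/side0.png

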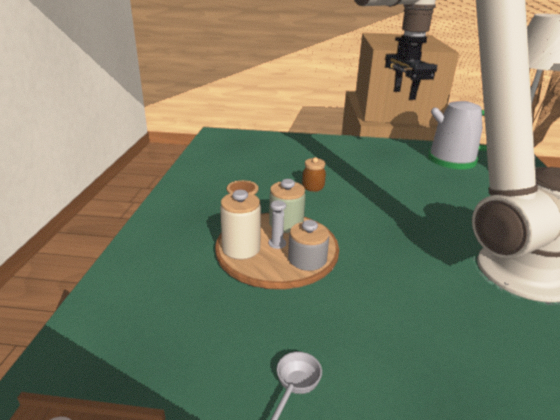

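The top view shows the brake at about (286,218) and knobs at (274,189), (316,223) and (267,243). Matched with the side view, these are tall (far in x), middle (green, -y) and short (grey, near). I'll locate them in both views.

```bash
cat > h.py <<'E'
import numpy as np,cv2
def grey_blob(img,seed,r=9):
    hsv=cv2.cvtColor(img,cv2.COLOR_BGR2HSV)
    m=((hsv[...,1]<70)&(hsv[...,2]>110)).astype(np.uint8)
    w=np.zeros_like(m);cv2.circle(w,seed,r,1,-1)
    n,l,st,c=cv2.connectedComponentsWithStats(m*w)
    k=1+np.argmax(st[1:,4]);return c[k],st[k]
def on_plane(c,px,z):
    K,E=c["intrinsics"],c["extrinsics"];R,t=E[:3,:3],E[:3,3]
    d=R.T@np.linalg.solve(K,[px[0],px[1],1]);o=-R.T@t
    return o+d*(z-o[2])/d[2]
E
python3 - <<'E'
import numpy as np;from h import *
Z=dict(brake=.135,tall=.173,middle=.148,short=.123)
S=dict(top=dict(brake=(286,218),tall=(274,189),middle=(316,223),short=(267,243)),
 side=dict(brake=(278,205),tall=(240,195),middle=(288,184),short=(310,226)))
P={}
for n in S:
    c=np.load(n+"0.npz")
    for k,s in S[n].items():
        b,st=grey_blob(c["img"],s)
        # cap is 10 mm thick: blob centre ~ mid-cap
        P[n,k]=on_plane(c,b,Z[k]-.004);print(n,k,np.round(b,1),st,np.round(P[n,k],4))
for n in S:
  print(n,[round(float(np.linalg.norm((P[n,k]-P[n,"brake"])[:2])),4) for k in("tall","middle","short")])
E
```

```text
top brake [286.  219.3] [280 212  14  15 160] [0.5509 0.0184 0.131 ]
top tall [273.8 188.9] [268 184  13  11 110] [0.6311 0.0531 0.169 ]
top middle [316.  222.4] [310 217  12  12 108] [ 0.5432 -0.0652  0.144 ]
top short [267.3 242.9] [262 238  12  11 103] [0.4835 0.0702 0.119 ]
side brake [278.7 205.2] [271 197  17  18 206] [0.5546 0.0201 0.131 ]
side tall [239.9 194.6] [232 190  16  12 135] [0.6317 0.0554 0.169 ]
side middle [287.4 182.7] [280 178  16  11 123] [ 0.5445 -0.0647  0.144 ]
side short [309.8 225.1] [302 219  16  14 157] [0.4842 0.0709 0.119 ]
top [0.0874, 0.0839, 0.0849]
side [0.0849, 0.0854, 0.0867]
```

```bash
cat >> h.py <<'E'
R=np.array([[0,1,0],[1,0,0],[0,0,-1.]])
XY=dict(brake=(.553,.0193),tall=(.6314,.0543),middle=(.5439,-.065),short=(.4839,.0706))
E
python3 - <<'E'
from station import bot;from h import *
p=bot.sense()["ee_pos"]
bot.move_l([p[0],p[1],.30]); bot.set_gripper(0.0)
bot.move_ptp([*XY["brake"],.27],R)
c=bot.read_camera("wrist");np.savez("w0.npz",**c);cv2.imwrite("pics/w0.png",c["img"])
print(c["intrinsics"].tolist(),c["extrinsics"].round(3).tolist())
s=bot.sense();print(s["clock"],s["ee_pos"],s["grip_width"],s["contact_force"],bot.tip_extent)
for k,xy in XY.items():
    X=c["extrinsics"]@[*xy,dict(brake=.135,tall=.173,middle=.148,short=.123)[k],1];r=np.hypot(X[0],X[1])
    q=np.arctan2(r,X[2])*X[:2]/r*c["intrinsics"][0,0]+c["intrinsics"][:2,2];print(k,q.round(1))
    cv2.drawMarker(c["img"],tuple(int(v) for v in q.round()),(0,0,255),0,9)
cv2.imwrite("pics/w0.png",c["img"])
E
```

```text
[[325.19226210127806, 0.0, 279.0168785897077], [0.0, 325.19226210127806, 211.35676295561044], [0.0, 0.0, 1.0]] [[0.001, 1.0, -0.0, -0.02], [0.96, -0.001, 0.279, -0.576], [0.279, -0.001, -0.96, 0.274], [0.0, 0.0, 0.0, 1.0]]
4.7333 [0.55305628 0.01859964 0.27001146] 0.0027921819863283275 [-0.09392448  0.82161567  0.4379243 ] 0.008
brake [279.3 203.1]
tall [318.3 298.4]
middle [185.3 197.3]
short [334.7 127.6]
```

View pics/w0.png

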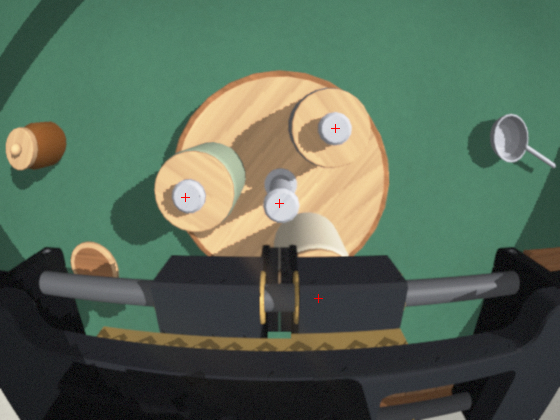

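The wrist picture shows the predicted points (red crosses) centred on the brake, middle and short caps, within 1–2 mm. The tall cap is hidden by the gripper. The three views agree, so I'll press the brake.

```bash
cat >> h.py <<'E'
def press(bot,k,ztop):
    xy=XY[k]; tip=bot.tip_extent; f0=None
    bot.move_l([*xy,ztop+.006+tip],R,v=.08); bot.wait(.1); f0=bot.sense()["contact_force"][2]
    log=[]
    for dz in (-.002,-.006,-.008,-.0095,-.0105,-.0115,-.0125):   # relative to the 'up' height; home = -10 mm
        bot.move_l([*xy,ztop+dz+tip],R,v=.03); bot.wait(.05); s=bot.sense()
        f=s["contact_force"][2]-f0; log.append((dz,round(float(s["ee_pos"][2]-tip),4),round(float(f),1)))
        if f>15: break
    bot.wait(.3); log.append(bot.sense()["clock"])
    print(k,log)
    bot.move_l([*xy,max(ztop+.05,.2)+tip],R,v=.12)
E
python3 - <<'E'
from station import bot;from h import *
press(bot,"brake",.135)
c=bot.read_camera("side");cv2.imwrite("pics/s1.png",cv2.resize(c["img"][150:290,180:360],None,fx=4,fy=4))
print(bot.sense()["clock"])
E
```

```text
brake [(-0.002, 0.1327, -0.2), (-0.006, 0.1286, 0.5), (-0.008, 0.1269, 0.9), (-0.0095, 0.1255, 2.1), (-0.0105, 0.1251, 5.7), (-0.0115, 0.1248, 9.0), (-0.0125, 0.1246, 12.5), 9.0917]
9.9417
```

View pics/s1.png

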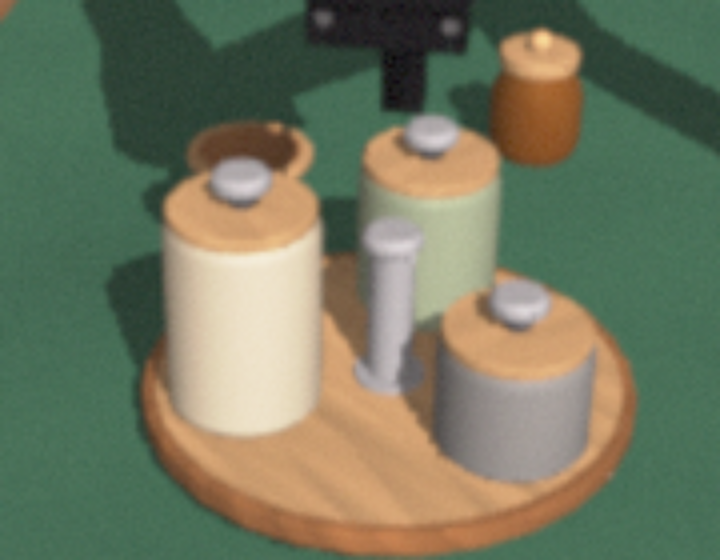

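The stop came up at tip height 125 mm with force rising to 12 N, and the picture shows the brake cap flush on its post with the caddies undisturbed. Next I'll press the three knobs, tall to short.

```bash
python3 - <<'E'
from station import bot;from h import *
for k,z in (("tall",.173),("middle",.148),("short",.123)):
    p=bot.sense()["ee_pos"]; bot.move_l([*XY[k],max(p[2],z+.05)],R,v=.15)
    press(bot,k,z)
p=bot.sense()["ee_pos"];bot.move_l([p[0],p[1],.30],R)
bot.move_ptp([.45,-.25,.32],R)
print(bot.sense()["clock"])
for n in("side","top"):
    c=bot.read_camera(n);np.savez(n+"2.npz",**c)
    cv2.imwrite(f"pics/{n}2.png",cv2.resize(c["img"][150:290,180:360],None,fx=4,fy=4) if n=="side" else c["img"])
E
```

```text
tall [(-0.002, 0.1708, 0.7), (-0.006, 0.1668, 0.5), (-0.008, 0.1649, 1.6), (-0.0095, 0.1634, 2.4), (-0.0105, 0.1631, 4.5), (-0.0115, 0.163, 7.1), (-0.0125, 0.1629, 10.1), 13.975]
middle [(-0.002, 0.1457, 1.0), (-0.006, 0.1418, 0.7), (-0.008, 0.1399, 1.8), (-0.0095, 0.1385, 2.6), (-0.0105, 0.1381, 5.5), (-0.0115, 0.1379, 8.0), (-0.0125, 0.1377, 10.9), 19.4833]
short [(-0.002, 0.1208, 0.2), (-0.006, 0.1167, 0.5), (-0.008, 0.1148, -0.6), (-0.0095, 0.1135, 0.9), (-0.0105, 0.113, 5.0), (-0.0115, 0.1127, 9.3), (-0.0125, 0.1125, 13.5), 25.0417]
27.9333
```

View pics/side2.png

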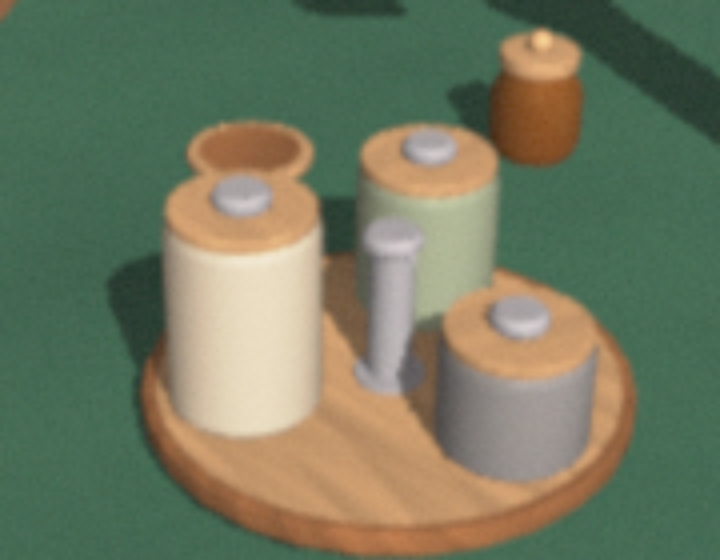

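View pics/top2.png

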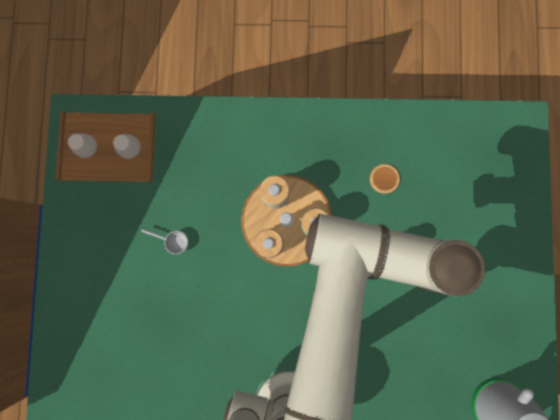

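The side crop shows all four caps flush and the caddies upright in place. In the top view the strainer (176,242), coaster (385,179) and knobs are unmoved, and the arm is clear. Handing in.

```bash
python3 - <<'E'
from station import bot
s=bot.sense();print(s["clock"],s["ee_pos"],s["contact_force"]);bot.job_done()
E
```

```text
28.0333 [ 0.45042642 -0.24900197  0.31981964] [-0.1977147   0.36897463 -0.22393373]
the job is handed in; nothing more can be done
```

I pressed the brake button, then the tall, middle and short knobs in that order with the closed fingertips. The job was handed in at 28 s of the 51 s allowed; handing in gives no verdict.

- **Pressed home:** each press met the solid stop at the expected height (125, 163, 138 and 113 mm, within 0.5 mm), and the force rose to 10–13.5 N. The last side picture shows all four caps flush.
- **Undisturbed:** in the final pictures the caddies stand upright where they started and the platter looks unturned. The strainer and coaster are unmoved in the top view. The honey pot was hidden there by the arm, but the side view shows it unmoved.
- **Clear:** the gripper finished at 0.32 m height, clear of everything, with under 0.5 N on the tool.

No check failed. The top and side views differed by up to about 4 mm in locating the brake, so I used roughly their mean. The wrist view agreed with that to 1–2 mm, though the gripper hid the tall knob there.

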